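Clear and level the chocolate slab, and prove it under load

TASK

Using the scraper block, push the chocolate chips along the marble slab and over its end into the clear tub, and stand the scraper back on the worktop. Then stand the spirit level lengthwise in the middle of the clean slab, let go of it, and turn the black knob of the levelling foot until the bubble rests between its two rings. Finally press the level down onto the slab with about the weight of a kilogram to prove that it stays true under load, and finish while still pressing, with the bubble between the rings; leave the jar, the green tub and the fish tin alone, and do not touch the chips with the fingers.

Things in the scene. Friction and masses are not known exactly. Their poses are not given: they have to be found in the camera images.
- slab_top (a point): centre of the top face of the white marble pouring slab: 160 mm across (x, away from the robot), 300 mm long (y, towards the tub), 20 mm thick, top about 92 mm above the worktop when level; z up out of the slab. It stands on two fixed feet under the tub end and one screw foot beyond the other end, so it tips lengthwise only, about a cross axis 100 mm from this point towards +y
- slab_tub_end (a point): middle of the slab's top edge at the tub end, 150 mm from slab_top along its +y
- slab_knob_end (a point): middle of the slab's top edge at the knob end, 150 mm from slab_top along its -y; at the start this edge is 1.3 to 3 mm too low
- knob_grip (a point): point (it does not turn) on the vertical axis of the levelling screw, mid-height of its black knurled round hand knob: 37 mm diameter, from 14 mm below to 14 mm above this point, about 118 mm above the worktop, 35 mm beyond the slab's knob end and clear above its surface
- spirit_level: yellow spirit level with black end caps, 170 mm long (x), 24 mm wide (y), 44 mm high (z), about 0.25 kg; origin at the centre of its underside, on which it stands. A yellow-green vial lies along x in a 52 mm long notch in the middle of its top edge (vial top 42.5 mm high); the top on both sides of the notch is flat
- bubble (a joint): position of the pale bubble along the level's own x, m; 0 is mid-vial, it ends at -0.013 and 0.013. It is 14 mm long; two black rings 9.5 mm either side of the middle, so it is between them within 0.0025. It floats to the higher end: 1 mm per mrad of tilt, so 5 mm per rad of the knob with the level lengthwise on the slab; settles in about 0.7 s
- scraper: scraper block, beech grip in a steel shoe, standing on the shoe: shoe 144 mm long (x), 34 mm wide (y), 16 mm high; above it the wooden grip, 138 x 28 mm, to 60 mm height; about 0.22 kg; origin at the centre of its underside; both long sides scrape alike
- tub: clear empty plastic food tub standing under the slab's end, 158 (x) x 243 (y) mm, rim 66 mm high, inside about 124 x 208 mm; origin at the centre of its underside. Its rim reaches a little way under the end of the slab, so that what is pushed over that edge falls in
- chip1: dark brown chip of hardened chocolate lying loose on the slab: round drip, 25 mm across, 9 mm high; origin at its underside
- chip2: dark brown chip of hardened chocolate lying loose on the slab: flat shard, 26 x 22 mm, 8 mm high; origin at its underside
- chip3: dark brown chip of hardened chocolate lying loose on the slab: drop with a tail, 30 x 22 mm, 9 mm high; origin at its underside
- chip4: dark brown chip of hardened chocolate lying loose on the slab: lump, 28 x 20 mm, 9 mm high; origin at its underside
- jar: glass jar with a red lid, 65 mm across, 99 mm tall; a bystander; origin at the centre of its underside
- butter_tub: green lidded tub, 96 x 137 x 53 mm; a bystander; origin at the centre of its underside
- fish_tin: flat oblong fish tin with a blue top, 63 x 105 x 26 mm; a bystander; origin at the centre of its underside
- slab: the marble slab with its steel under-frame (see slab_top); origin on the axis it tips about, 26 mm below its top face. Pressed at mid-length it gives slightly: the bubble moves about 0.02 mm per newton towards the tub end
- knob: the knob itself; origin on its axis at its underside, x and y turn with it. It is 0.06 N m stiff, stays where it is left and keeps its height; clockwise seen from above lifts the knob end of the slab (5 mrad of tilt per rad). From the start to level it needs about 1.1 to 2.4 rad clockwise and it can go 3 rad past level
Things that resemble listed ones, but are neither listed nor needed, are in the scene too. Leave any red look-alike of the scraper alone.

How it is judged:
On the way, in this order (a step that is already met when the one before it is completed fails the run):
1. the scraper, held in the fingers, pushes a chip (contact force between the fingers and scraper above 1 N and (contact force between scraper and chip1 above 0.01 N or contact force between scraper and chip2 above 0.01 N or contact force between scraper and chip3 above 0.01 N or contact force between scraper and chip4 above 0.01 N)).
2. all four chips are in the tub (x of chip1 in the frame of tub between -0.066 and 0.066 m and y of chip1 in the frame of tub between -0.108 and 0.108 m and height (world z) of each of chip1, chip2, chip3, chip4 below 0.055 m and x of chip2 in the frame of tub between -0.066 and 0.066 m and y of chip2 in the frame of tub between -0.108 and 0.108 m and x of chip3 in the frame of tub between -0.066 and 0.066 m and y of chip3 in the frame of tub between -0.108 and 0.108 m and x of chip4 in the frame of tub between -0.066 and 0.066 m and y of chip4 in the frame of tub between -0.108 and 0.108 m), for 0.2 s.
3. the scraper stands on the worktop and the level stands lengthwise on the middle of the slab, let go (angle between spirit_level's own z axis and vertical below 0.04 rad and angle between the x axis of spirit_level and the y axis of slab_top, either way round below 0.15 rad and z of spirit_level in the frame of slab_top between -0.004 and 0.004 m and x of spirit_level in the frame of slab_top between -0.06 and 0.06 m and y of spirit_level in the frame of slab_top between -0.06 and 0.06 m and height (world z) of scraper below 0.01 m and angle between scraper's own z axis and vertical below 0.1 rad and contact force between spirit_level and slab above 1 N and contact force between the fingers and spirit_level below 0.05 N), for 0.4 s.
4. the bubble rests between the rings, the level standing freely on the slab (angle between spirit_level's own z axis and vertical below 0.04 rad and angle between the x axis of spirit_level and the y axis of slab_top, either way round below 0.15 rad and z of spirit_level in the frame of slab_top between -0.004 and 0.004 m and x of spirit_level in the frame of slab_top between -0.06 and 0.06 m and y of spirit_level in the frame of slab_top between -0.06 and 0.06 m and value of joint bubble between -0.0026 and 0.0026 m and contact force between the fingers and spirit_level below 0.05 N and linear speed of spirit_level below 0.01 m/s), for 0.4 s.
At the end, for the whole second after the job is handed in: The fingers press on the level (more than 3 N; 6 to 30 N between level and slab), which stands flat on the slab within 60 mm of its middle and within 0.15 rad of lengthwise; the bubble is within 2.6 mm of the middle; the chips lie in the tub; the scraper stands upright on the worktop (all of step 2 and angle between spirit_level's own z axis and vertical below 0.04 rad and angle between the x axis of spirit_level and the y axis of slab_top, either way round below 0.15 rad and z of spirit_level in the frame of slab_top between -0.004 and 0.004 m and x of spirit_level in the frame of slab_top between -0.06 and 0.06 m and y of spirit_level in the frame of slab_top between -0.06 and 0.06 m and value of joint bubble between -0.0026 and 0.0026 m and height (world z) of scraper below 0.01 m and angle between scraper's own z axis and vertical below 0.1 rad and contact force between the fingers and spirit_level above 3 N and contact force between spirit_level and slab between 6 and 30 N and linear speed of spirit_level below 0.01 m/s and contact force between the fingers and knob below 0.1 N); the arm keeps its last pose, push and grip.
It fails at once if the jar was pushed aside (more than 40 mm) (distance of jar from where it was at the start of the episode above 0.04 m).
It fails at once if the green tub was pushed aside (more than 40 mm) (distance of butter_tub from where it was at the start of the episode above 0.04 m).
It fails at once if the fish tin was pushed aside (more than 40 mm) (distance of fish_tin from where it was at the start of the episode above 0.04 m).
It fails at once if a chip was touched with the fingers (contact force between the fingers and chip1 above 0.5 N or contact force between the fingers and chip2 above 0.5 N or contact force between the fingers and chip3 above 0.5 N or contact force between the fingers and chip4 above 0.5 N).
It also fails if it takes over 72 s, if anything falls off the work surface, if the arm or the gripper's body presses on something with over 40 N, if the wrist force passes 120 N, or if a joint passes its speed limit or range.

ROBOT

A 6-joint arm with a two-finger parallel gripper is mounted at the origin on a cart in front of the work surface, level with it; the furniture and walls round the work are solid. World frame = base frame: x ahead of the robot, y to its left, z up, the work surface at z = 0. Lengths are in m, angles in rad, forces in N, time in s.
With the tool pointing down it reaches from about 0.35 to 0.975 m from the base axis. Payload 4.9 kg.
Tool frame: the origin (TCP) lies at the very end of the fingers, on their centre line; the grasp point (between the pads) lies manip.grasp_offset behind it (manip.grasp_offset is the distance from the TCP to the grasp point, in m); z points along the fingers, y is the line along which they close (so a half turn about z gives the same grasp; the last joint's range is limited). The gripper opens to 85 mm and grips with 20 to 120 N. Pads are 22 mm wide; open, the fingers measure 114 mm over their backs; the gripper's body (76 mm by 85 mm) begins 54 mm behind the grasp point. The pads swing forward as they close: fully open they stand 13 mm farther back than shut.
Start: joints at [-1.223, 0.053, 1.613, -0, 1.476, -0.119], TCP at [0.281, -0.558, 0.231] pointing down, gripper open.
Joint ranges: [-3.01, 3.01], [-1.01, 2.22], [0.06, 2.58], [-1.02, 4.17], [0.09, 2.62], [-3.14, 3.14]. Speed limits (rad/s): [2.57, 2.57, 3.14, 3.14, 3.14, 3.14].

INTERFACE

Orientations are given as a 3x3 rotation matrix whose columns are the frame's x, y, z axes.
In Python, from bench import manip gives the robot as it stands.
- The arm moves only by the tool send_rows, never from a script. Its argument "motion" is a list of rows, each a list of 7 numbers: the opening, from 0 (shut) to 1 (fully open), then the shift along the world's x, y, z in mm, then the turn, a rotation vector about the world's x, y, z in degrees. A call has 1 to 20 rows; each row is the pose to reach, as a shift and turn from the pose commanded when the call began; what a row does not reach only later rows make up. A row lasts 1/8 s, in which the tool goes at most 62.5 mm and 10.7 degrees, less where a joint would pass 70% of its speed; a pose out of reach is approached as far as the arm can. A call with a gripper value outside its range is refused whole. The fingers move at their own pace and stop on an object; "newtons" is the grip in N (left out, the last holds). Time passes only in rows, so rows that repeat a pose let the fingers close. It gives the time, the measured TCP pose, the force and the opening at its end, in the units of the state.
- manip.get_state(): the state, without advancing time (a new reading comes with each control period).
- manip.read_camera(name): name is "scene" or "top"; returns a dict with "image" (400x640x3 uint8, red, green, blue), "depth" (400x640 float32, m along the optical axis (not along the pixel's ray), 0 where there is no reading), "fx", "fy", "cx", "cy" (pixels), "R" (3x3) and "t" (3): a world point X has camera coordinates R X + t. Camera axes: x right, y down, z forward; pixel columns grow to the right and rows downward; lengths in m; the calibration is good to about 2 mm. A picture is of the moment at which its call begins.
- manip.hand_in(): hands the job in, once; it reports no verdict.
The state is a dict: "clock": time; "joint_positions": joint angles; "joint_velocities": joint speeds; "joint_efforts": joint torques, N m; "eef_pos": TCP position; "ee_rot": TCP orientation; "force": force on the tool from outside, world axes, zero at the start; "moment": the same for the moment, N m; "gripper_width": finger opening in m.
Only numpy, scipy, OpenCV 4.12 (cv2) and the standard library are available. Lean on these libraries where they do the work, as an engineer would, in place of code of your own. Each camera call takes 0.05 s, during which the arm holds its last target. There are 200 camera calls.

## Working session

There is one attempt and no reset: what is moved stays moved. The work goes in short steps, Python scripts to look and compute and a tool call to move; the robot and the scene stay as the last step left them, time stands still between calls to the robot, and variables do not carry over. Pictures are saved under pics/ and viewed, on a budget of 10 in all, crops included, one or two more only if the job needs it, and the job is handed in when it is done.

Besides the shell and the picture viewer there is one more tool, called after "Request:" as a command line: name --pt "numbers of a row" for each row, then --argument value for the rest. send_rows: Moves the arm, as the interface text tells. Its arguments: {"type":"object","properties":{"motion":{"type":"array","items":{"type":"array","items":{"type":"number"}}},"newtons":{"type":"number"}},"required":["motion"]}

```bash
mkdir -p pics; cat > h.py <<'E'
import numpy as np, cv2
from bench import manip
def cam(n):
    c=manip.read_camera(n); c['hsv']=cv2.cvtColor(c['image'],cv2.COLOR_RGB2HSV); return c
def save(c,name,box=None,s=1):
    im=c['image'][:,:,::-1]
    if box: im=im[box[1]:box[3],box[0]:box[2]]
    cv2.imwrite('pics/'+name,cv2.resize(im,None,fx=s,fy=s,interpolation=cv2.INTER_CUBIC))
def ray(c,u,v,z):
    "world point on plane z"
    d=c['R'].T@np.array([(u-c['cx'])/c['fx'],(v-c['cy'])/c['fy'],1]); o=-c['R'].T@c['t']
    return o+d*(z-o[2])/d[2]
def cloud(c):
    v,u=np.mgrid[:400,:640]; d=c['depth']
    P=np.stack([(u-c['cx'])/c['fx']*d,(v-c['cy'])/c['fy']*d,d],-1)
    return (P-c['t'])@c['R']
def st():
    s=manip.get_state(); print('t',s['clock'],'p',np.round(s['eef_pos'],4),'F',np.round(s['force'],1),'w',round(s['gripper_width'],4)); print(np.round(s['ee_rot'],3).tolist())
    return s
E
python3 - <<'E'
from h import *
t=cam('top');s=cam('scene');save(t,'top0.png',s=1.25);save(s,'scene0.png',s=1.25)
print(manip.grasp_offset);st()
for c in(t,s): print(-c['R'].T@c['t'],c['fx'],np.round(c['R'],2).tolist())
E
```

```text
0.0187
t 0.1 p [ 0.2811 -0.5576  0.2302] F [-0.4 -0.2 -0.5] w 0.0853
[[0.893, 0.45, -0.001], [0.45, -0.893, 0.002], [0.0, -0.002, -1.0]]
[ 0.27881785 -0.02792127  1.36457399] 416.6328107556855 [[-0.02, -1.0, 0.0], [-0.98, 0.02, -0.19], [0.19, -0.0, -0.98]]
[-0.4547584  -0.91066094  0.95498549] 478.15294150018235 [[0.66, -0.75, -0.01], [-0.41, -0.36, -0.84], [0.63, 0.56, -0.54]]
```

View pics/top0.png

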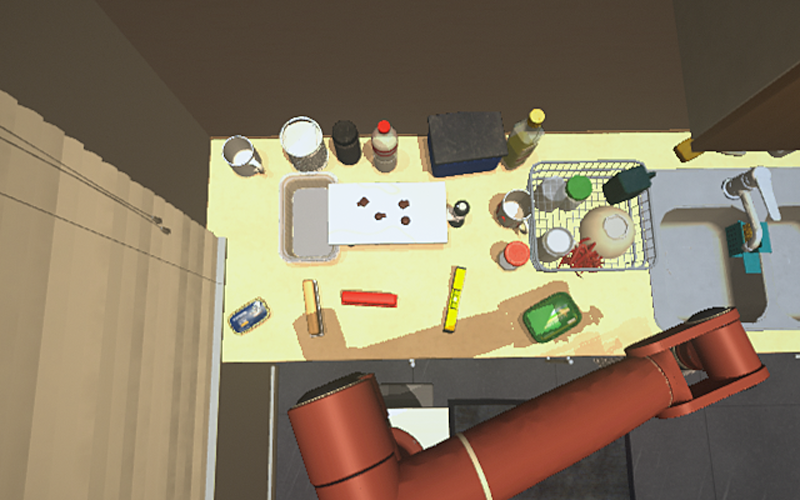

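View pics/scene0.png

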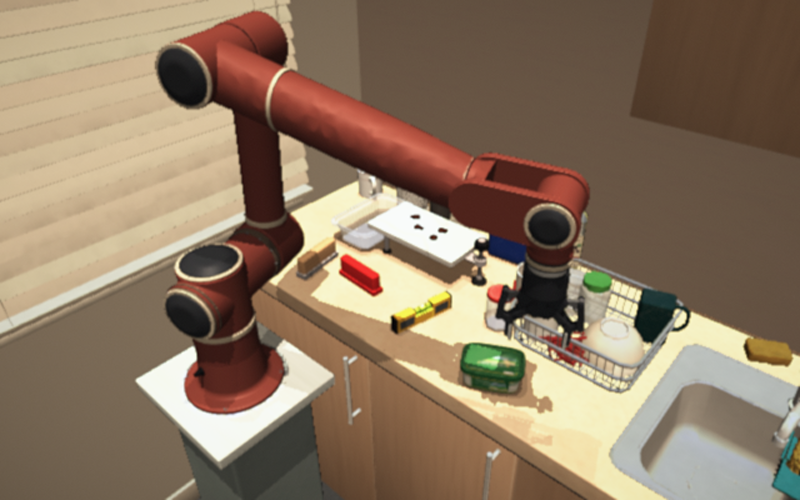

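The top view (1.25x pixels) shows the beech/steel scraper at (313,307) and its red look-alike at (369,298). The level is at (455,299), the slab spans (328-446, 183-243), and the four chips lie around x 362-405, y 202-220. The black knob is at (461,208), the tub at (305,218), the jar at (515,255), the green tub at (552,317) and the tin at (250,315). Scraper candidates are the beech block and the red block; I choose beech, to be checked in a crop.

```bash
cat > m1.py <<'E'
from h import *
t=cam('top');P=cloud(t);H=t['hsv'].astype(int);h,s,v=H[...,0],H[...,1],H[...,2]
z=P[...,2]
def rect(m,zp,name,n=1):
    m=cv2.morphologyEx(m.astype(np.uint8),cv2.MORPH_CLOSE,np.ones((3,3)))
    cs=sorted(cv2.findContours(m,0,2)[0],key=cv2.contourArea)[::-1][:n]
    for c in cs:
        w=np.array([ray(t,u,w_,zp)[:2] for u,w_ in c[:,0]],np.float32)*1000
        r=cv2.minAreaRect(w); mm=np.zeros_like(m);cv2.drawContours(mm,[c],-1,1,-1)
        print(name,np.round(r[0],1),np.round(r[1],1),round(r[2],1),'px',c[:,0].mean(0).round(),'z95',np.percentile(z[mm>0],[50,95]).round(3))
R=lambda a,b,c,d:(lambda g:(g[0]>=b)&(g[0]<d)&(g[1]>=a)&(g[1]<c))(np.mgrid[:400,:640]) 
rect(R(255,140,365,200)&(z>.075)&(z<.11),.092,'slab')
rect(R(262,146,357,194)&(v<130),.1,'chip',6)
rect(R(358,150,385,190)&(z>.11)&(z<.16),.132,'knob')
rect(R(358,150,385,190)&(v<60),.132,'knobdark')
rect(R(235,215,265,285)&(z>.04)&(z<.075),.06,'scraper')
rect(R(268,225,322,255)&(z>.03),.06,'red')
rect(R(345,205,380,275)&(z>.025),.044,'level')
rect(R(220,135,275,212)&(z>.05)&(z<.075),.066,'tub')
rect(R(395,190,425,218)&(z>.07),.099,'jar')
rect(R(415,230,470,280)&(z>.035),.053,'butter')
rect(R(180,235,217,270)&(z>.015),.026,'tin')
b=P[150:190,268:350].reshape(-1,3);b=b[(b[:,2]>.08)&(b[:,2]<.0955)]
A=np.c_[b[:,:2],np.ones(len(b))];print('plane',np.linalg.lstsq(A,b[:,2],rcond=None)[0])
save(t,'crop1.png',(225,130,400,290),4)
E
python3 m1.py
```

```text
slab [637.5 -21.8] [310.  162.5] 89.9 px [338. 171.] z95 [0.092 0.098]
chip [662.7  47.3] [16.  27.2] 45.4 px [290. 161.] z95 [0.101 0.104]
chip [656.7 -55.8] [22.1 19.7] 89.0 px [323. 163.] z95 [0.098 0.103]
chip [614.3 -59.6] [18.8 19.4] 88.8 px [324. 176.] z95 [0.098 0.103]
chip [627.9   4.7] [16.2 24.4] 21.5 px [304. 172.] z95 [0.099 0.103]
knob [ 635.9 -196.9] [37.2 40.6] 44.2 px [368. 165.] z95 [0.131 0.135]
knobdark [ 634.3 -198.3] [33.  35.8] 42.3 px [369. 166.] z95 [0.128 0.135]
scraper [406.  179.4] [136.8  29.7] 8.0 px [249. 246.] z95 [0.059 0.065]
red [426.2  36.2] [136.   30.3] 85.6 px [289. 237.] z95 [0.059 0.064]
level [ 421.4 -182.9] [ 25.3 170.7] 76.6 px [364. 240.] z95 [0.043 0.048]
tub [640.1 188.3] [242.4 153.5] 1.2 px [242. 175.] z95 [0.063 0.07 ]
jar [ 525.  -331.9] [62.2 69.6] 25.3 px [412. 203.] z95 [0.099 0.104]
butter [ 368.6 -426.5] [102.8 140.8] 29.2 px [442. 252.] z95 [0.052 0.057]
tin [388.7 344.8] [ 63.3 106.3] 30.8 px [198. 252.] z95 [0.024 0.028]
plane [-9.57980832e-05  5.56563799e-03  9.16110148e-02]
```

View pics/crop1.png

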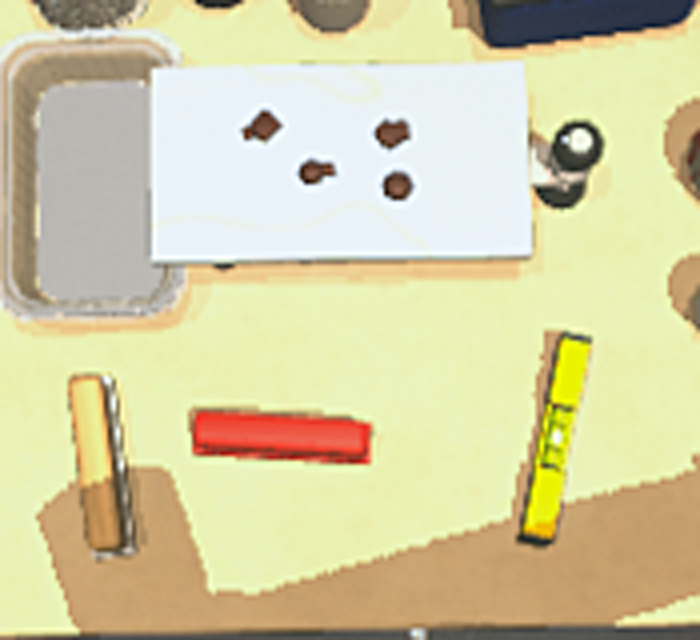

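The crop confirms the choice: beech grip in a steel shoe at crop (100,465) for the scraper, and the red look-alike at (280,435). All sizes match. The tub's long side runs along world x, the slab centre is near (637,-15) mm, and the knob is near (636,-198). Moving above the scraper.

Request:
send_rows --pt "1 20 45 0 0 0 -1" --pt "1 45 95 0 0 0 -3" --pt "1 70 150 0 0 0 -5" --pt "1 95 205 0 0 0 -7" --pt "1 115 260 0 0 0 -9" --pt "1 130 320 0 0 0 -11" --pt "1 140 380 0 0 0 -13" --pt "1 140 440 0 0 0 -15" --pt "1 140 500 -10 0 0 -17" --pt "1 138 560 -30 0 0 -18.7" --pt "1 134 620 -50 0 0 -18.7" --pt "1 130 680 -80 0 0 -18.7" --pt "1 125 737 -110 0 0 -18.7" --pt "1 125 737 -130 0 0 -18.7" --pt "1 125 737 -130 0 0 -18.7" --pt "1 125 737 -130 0 0 -18.7" --newtons 40

```text
clock: 2.15
eef_pos: [0.4069, 0.1785, 0.1021]
ee_rot: [[0.99, 0.139, 0.001], [0.139, -0.99, 0.0], [0.001, 0.0, -1.0]]
force: [-0.2, 0.0, 0.3]
gripper_width: 0.0854
```

Request:
send_rows --pt "1 0 0 -30 0 0 0" --pt "1 0 0 -60 0 0 0" --pt "1 0 0 -74 0 0 0" --pt "1 0 0 -74 0 0 0" --pt "0 0 0 -74 0 0 0" --pt "0 0 0 -74 0 0 0" --pt "0 0 0 -74 0 0 0" --pt "0 0 0 -74 0 0 0" --pt "0 0 0 -74 0 0 0" --pt "0 0 0 -74 0 0 0" --newtons 40

```text
clock: 3.4
eef_pos: [0.407, 0.1793, 0.0283]
ee_rot: [[0.99, 0.14, 0.001], [0.14, -0.99, 0.001], [0.002, -0.001, -1.0]]
force: [-0.7, 2.0, 5.1]
gripper_width: 0.0276
```

Request:
send_rows --pt "0 0 0 40 0 0 0" --pt "0 0 0 95 0 0 0" --pt "0 10 -12 140 0 0 0" --pt "0 40 -50 145 0 0 -1" --pt "0 75 -94 145 0 0 -3" --pt "0 110 -138 145 0 0 -5" --pt "0 145 -182 145 0 0 -7" --pt "0 180 -226 145 0 0 -8" --pt "0 210 -264 145 0 0 -8" --pt "0 230 -286 140 0 0 -8" --pt "0 230 -286 115 0 0 -8" --pt "0 230 -286 98 0 0 -8" --pt "0 230 -286 98 0 0 -8" --pt "0 230 -286 98 0 0 -8"

```text
clock: 5.15
eef_pos: [0.6363, -0.1068, 0.1258]
ee_rot: [[1.0, 0.001, 0.001], [0.001, -1.0, -0.0], [0.001, 0.0, -1.0]]
force: [-0.4, -0.4, -1.4]
gripper_width: 0.027
```

```bash
python3 - <<'E'
from h import *
t=cam('top');s=cam('scene');st()
a=t['image'][120:230,220:400];b=s['image'][140:260,230:430]
a=cv2.resize(a,(720,440),interpolation=cv2.INTER_CUBIC)
cv2.imwrite('pics/p1.png',a[...,::-1]);cv2.imwrite('pics/p1s.png',cv2.resize(b,(800,480))[...,::-1])
E
```

```text
t 5.25 p [ 0.6369 -0.107   0.1267] F [ 0.5 -0.3 -1.6] w 0.0276
[[1.0, 0.001, 0.002], [0.001, -1.0, -0.001], [0.002, 0.001, -1.0]]
```

View pics/p1s.png

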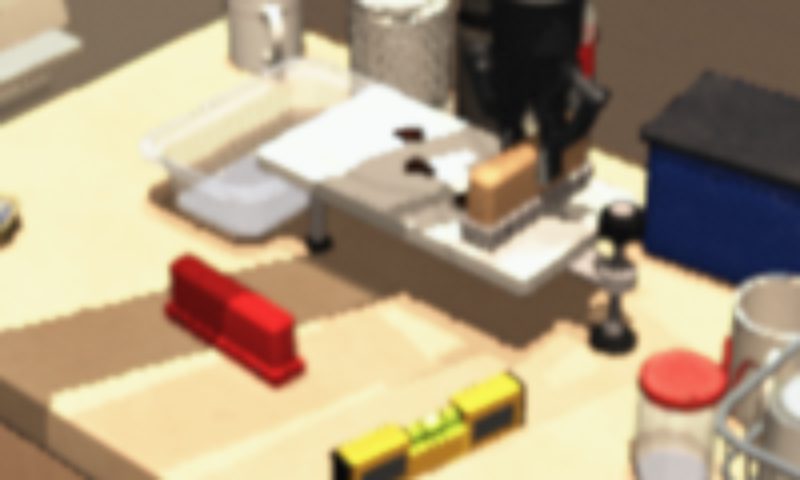

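The scraper is held square across the slab at (520,190), with the chips ahead of it at (410,135) to (462,200). Lowering gently.

Request:
send_rows --pt "0 0 0 -3 0 0 0" --pt "0 0 0 -5 0 0 0" --pt "0 0 0 -6 0 0 0" --pt "0 0 0 -6 0 0 0"

```text
clock: 5.75
eef_pos: [0.6362, -0.1071, 0.1192]
ee_rot: [[1.0, 0.001, -0.0], [0.001, -1.0, 0.0], [-0.0, -0.0, -1.0]]
force: [0.0, -0.9, -1.8]
gripper_width: 0.0271
```

Request:
send_rows --pt "0 0 10 -0.5 0 0 0" --pt "0 0 24 -0.5 0 0 0" --pt "0 0 38 -0.4 0 0 0" --pt "0 0 52 -0.3 0 0 0" --pt "0 0 66 -0.2 0 0 0" --pt "0 0 80 -0.1 0 0 0" --pt "0 0 94 0 0 0 0" --pt "0 0 108 0 0 0 0" --pt "0 0 122 0.1 0 0 0" --pt "0 0 136 0.2 0 0 0" --pt "0 0 150 0.3 0 0 0" --pt "0 0 164 0.4 0 0 0" --pt "0 0 178 0.5 0 0 0" --pt "0 0 190 0.5 0 0 0"

```text
clock: 7.5
eef_pos: [0.6366, 0.0835, 0.1204]
ee_rot: [[1.0, 0.001, 0.001], [0.001, -1.0, -0.001], [0.001, 0.001, -1.0]]
force: [-0.5, -5.2, 5.9]
gripper_width: 0.0276
```

```bash
python3 - <<'E'
from h import *
s=cam('scene');st()
b=s['image'][140:240,230:370]
cv2.imwrite('pics/p2s.png',cv2.resize(b,(700,500))[...,::-1])
E
```

```text
t 7.55 p [0.6365 0.085  0.1204] F [ 0.5 -1.9  5.5] w 0.0272
[[1.0, 0.002, 0.001], [0.002, -1.0, 0.001], [0.001, -0.001, -1.0]]
```

View pics/p2s.png

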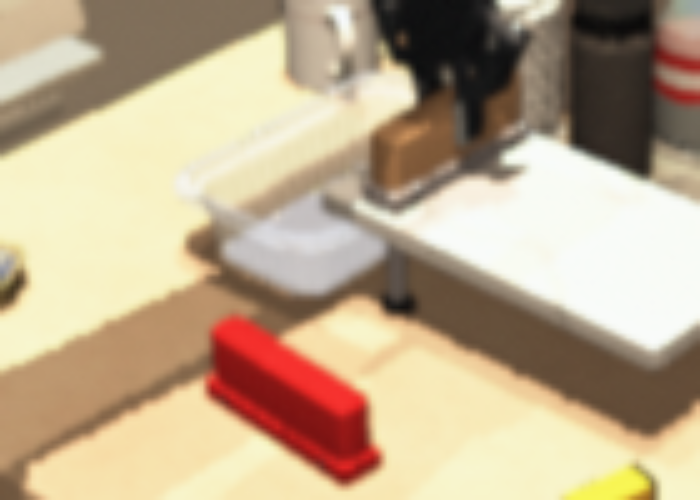

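The slab behind the scraper at (440,150) is clean, and all the chips are ahead of it. Pushing on over the end.

Request:
send_rows --pt "0 0 12 0.3 0 0 0" --pt "0 0 24 0.4 0 0 0" --pt "0 0 36 0.5 0 0 0" --pt "0 0 48 0.6 0 0 0" --pt "0 0 58 0.6 0 0 0" --pt "0 0 68 0.6 0 0 0" --pt "0 0 74 0.6 0 0 0" --pt "0 0 74 0.6 0 0 0" --pt "0 0 74 40 0 0 0" --pt "0 0 74 60 0 0 0"

```text
clock: 8.8
eef_pos: [0.6365, 0.1572, 0.181]
ee_rot: [[1.0, 0.001, 0.001], [0.001, -1.0, 0.001], [0.001, -0.001, -1.0]]
force: [0.3, -0.6, -1.8]
gripper_width: 0.0277
```

```bash
python3 - <<'E'
from h import *
s=cam('scene');t=cam('top');st()
a=cv2.resize(s['image'][140:240,230:370],(560,400)); b=cv2.resize(t['image'][130:230,215:275],(240,400))
cv2.imwrite('pics/p3s.png',np.hstack([a,b])[...,::-1])
E
```

```text
t 8.9 p [0.6379 0.1572 0.183 ] F [ 0.7 -0.1 -1.9] w 0.0274
[[1.0, 0.001, 0.005], [0.001, -1.0, 0.001], [0.005, -0.001, -1.0]]
```

View pics/p3s.png

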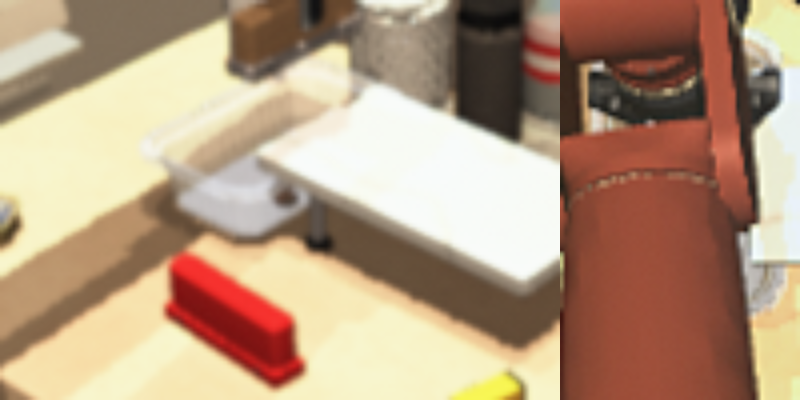

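The slab is clean and a chip is visible inside the tub at (285,195). I'll confirm all four once the arm is clear. Returning the scraper.

Request:
send_rows --pt "0 -30 3 0 0 0 0" --pt "0 -80 8 0 0 0 0" --pt "0 -130 13 0 0 0 0" --pt "0 -180 18 -20 0 0 0" --pt "0 -220 22 -60 0 0 0" --pt "0 -230 22 -110 0 0 0" --pt "0 -230 22 -140 0 0 0" --pt "0 -230 22 -148 0 0 0" --pt "0 -230 22 -150 0 0 0" --pt "0 -230 22 -151 0 0 0" --pt "0 -230 22 -151 0 0 0"

```text
clock: 10.28
eef_pos: [0.4074, 0.1791, 0.0299]
ee_rot: [[1.0, 0.001, 0.002], [0.001, -1.0, 0.001], [0.002, -0.001, -1.0]]
force: [-0.1, -0.4, -2.5]
gripper_width: 0.0275
```

Request:
send_rows --pt "0 0 0 -1.5 0 0 0" --pt "0 0 0 -1.5 0 0 0" --pt "0.6 0 0 -1.5 0 0 0" --pt "1 0 0 -1.5 0 0 0" --pt "1 0 0 -1.5 0 0 0" --pt "1 0 0 -1.5 0 0 0" --pt "1 0 0 40 0 0 0" --pt "1 0 0 90 0 0 0" --pt "1 0 -50 110 0 0 -1" --pt "1 5 -100 110 0 0 -3" --pt "1 10 -150 110 0 0 -5" --pt "1 13 -200 110 0 0 -7" --pt "1 13 -250 110 0 0 -9" --pt "1 13 -300 110 0 0 -11" --pt "1 13 -340 90 0 0 -13" --pt "1 13 -362 75 0 0 -13.4" --pt "1 13 -362 75 0 0 -13.4" --pt "1 13 -362 75 0 0 -13.4"

```text
clock: 12.52
eef_pos: [0.4194, -0.1827, 0.1041]
ee_rot: [[0.973, -0.231, 0.0], [-0.231, -0.973, 0.0], [0.0, -0.0, -1.0]]
force: [-0.5, 0.3, 0.5]
gripper_width: 0.0855
```

```bash
python3 - <<'E'
from h import *
s=cam('scene');t=cam('top');st()
P=cloud(t);m=np.zeros((400,640),bool);m[215:285,230:268]=1;m&=(P[...,2]>.04)&(P[...,2]<.075)
print('scraper z',np.median(P[m][:,2]),P[m].mean(0).round(3))
m=(t['hsv'][...,2]<110);m[:145]=0;m[210:]=0;m[:,:225]=0;m[:,272:]=0
n,l,q,c=cv2.connectedComponentsWithStats(m.astype(np.uint8))
for i in range(1,n):
    if q[i,4]>4: print(c[i].round(1),q[i,4],ray(t,*c[i],.012).round(3))
a=cv2.resize(t['image'][125:285,205:375],(0,0),fx=3.5,fy=3.5,interpolation=cv2.INTER_CUBIC)
cv2.imwrite('pics/p4.png',a[...,::-1])
E
```

```text
t 12.625 p [ 0.4197 -0.1826  0.1045] F [-0.6  0.3  0.7] w 0.0848
[[0.973, -0.23, 0.001], [-0.23, -0.973, -0.001], [0.001, 0.0, -1.0]]
scraper z 0.05933186035866746 [0.407 0.176 0.059]
[250.1 173.5] 15 [0.651 0.186 0.012]
[259.2 184.2] 16 [0.613 0.155 0.012]
```

View pics/p4.png

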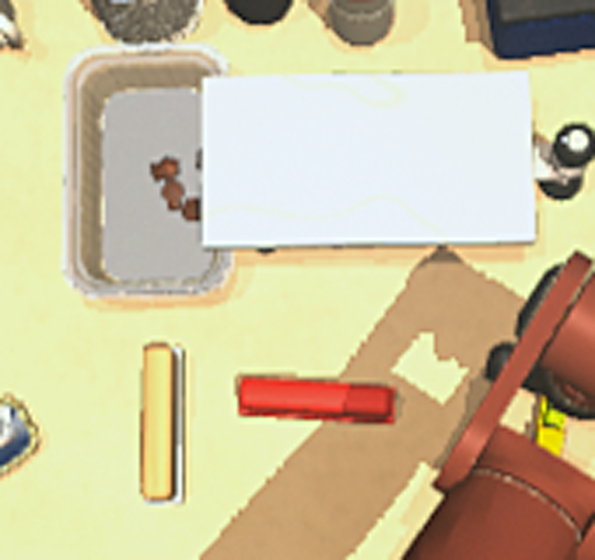

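The top view shows the scraper standing at (162,420) and the slab clean. Four chips are in the tub at (165,165), (172,190), (190,208) and, half under the slab's edge, (202,160). Now grasping the level.

Request:
send_rows --pt "1 1 0 -40 0 0 0" --pt "1 1 0 -75 0 0 0" --pt "1 1 0 -92 0 0 0" --pt "1 1 0 -92 0 0 0" --pt "0 1 0 -92 0 0 0" --pt "0 1 0 -92 0 0 0" --pt "0 1 0 -92 0 0 0" --pt "0 1 0 -92 0 0 0" --pt "0 1 0 -92 0 0 0" --pt "0 1 0 -92 0 0 0" --newtons 40

```text
clock: 13.88
eef_pos: [0.4209, -0.1834, 0.0127]
ee_rot: [[0.973, -0.231, 0.001], [-0.231, -0.973, -0.0], [0.001, 0.0, -1.0]]
force: [-0.6, 0.7, 6.0]
gripper_width: 0.0233
```

```bash
python3 - <<'E'
from h import *
t=cam('top');s=st();print(s['joint_positions'],s['moment'])
g=cv2.cvtColor(t['image'],cv2.COLOR_RGB2GRAY).astype(int)
r=g[160:190].mean(0);rd=np.diff(r)
print([ (u,int(rd[u])) for u in list(range(255,272))+list(range(350,365))])
print([ray(t,u,172,.092).round(4) for u in (262.5,263.5,357,358)])
E
```

```text
t 13.925 p [ 0.4209 -0.1834  0.0127] F [-0.4  1.8  5.1] w 0.0228
[[0.973, -0.231, 0.001], [-0.231, -0.973, -0.0], [0.001, 0.0, -1.0]]
[-5.73394196e-01 -9.70238247e-02  2.15518562e+00  3.14913629e-04
  1.08217750e+00  1.23038963e+00] [ 0.24653829  0.1184113  -0.02127777]
[(255, 10), (256, 7), (257, -1), (258, 0), (259, -3), (260, -24), (261, 31), (262, 83), (263, -7), (264, -2), (265, 0), (266, 0), (267, 0), (268, 0), (269, 0), (270, 0), (271, 0), (350, 0), (351, 0), (352, 0), (353, 0), (354, 1), (355, -1), (356, -31), (357, -5), (358, -8), (359, -2), (360, -6), (361, -9), (362, -23), (363, -17), (364, -1)]
[array([0.6329, 0.1342, 0.092 ]), array([0.6328, 0.131 , 0.092 ]), array([ 0.6275, -0.1644,  0.092 ]), array([ 0.6275, -0.1675,  0.092 ])]
```

Request:
send_rows --pt "0 0 0 50 0 0 0" --pt "0 0 0 105 0 0 0" --pt "0 5 5 150 0 0 10" --pt "0 25 20 160 0 0 20" --pt "0 50 40 160 0 0 30" --pt "0 75 60 160 0 0 40" --pt "0 105 82 160 0 0 50" --pt "0 135 105 160 0 0 60" --pt "0 165 128 160 0 0 70" --pt "0 190 148 160 0 0 80" --pt "0 210 163 160 0 0 90" --pt "0 216 168 150 0 0 100" --pt "0 216 168 130 0 0 103.4" --pt "0 216 168 105 0 0 103.4" --pt "0 216 168 97 0 0 103.4" --pt "0 216 168 97 0 0 103.4"

```text
clock: 15.92
eef_pos: [0.6354, -0.0151, 0.1075]
ee_rot: [[-0.001, 1.0, -0.002], [1.0, 0.001, 0.0], [0.0, -0.002, -1.0]]
force: [-0.4, -0.1, -1.5]
gripper_width: 0.0227
```

```bash
python3 - <<'E'
from h import *
s=cam('scene');st()
a=cv2.resize(s['image'][120:260,240:440],(800,560),interpolation=cv2.INTER_CUBIC)
cv2.imwrite('pics/p5.png',a[...,::-1])
E
```

```text
t 15.975 p [ 0.6362 -0.0152  0.1088] F [ 0.1 -0.6 -2.6] w 0.0228
[[-0.001, 1.0, -0.0], [1.0, 0.001, -0.0], [-0.0, -0.0, -1.0]]
```

View pics/p5.png

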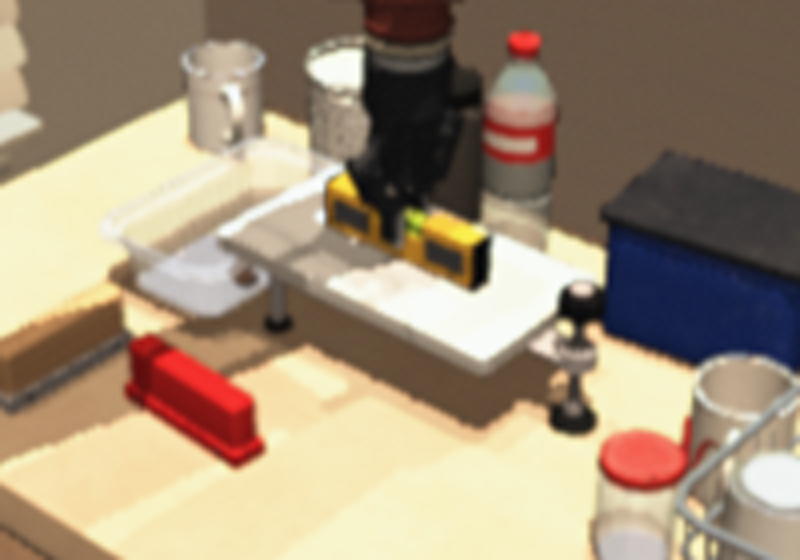

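The level hangs lengthwise just over the mid-slab, at (405,230). Setting it down, letting go and moving over the knob.

Request:
send_rows --pt "0 0 0 -2 0 0 0" --pt "0 0 0 -4 0 0 0" --pt "0 0 0 -4.5 0 0 0" --pt "0 0 0 -4.5 0 0 0" --pt "0.4 0 0 -4.5 0 0 0" --pt "0.7 0 0 -4.5 0 0 0" --pt "1 0 0 -4.5 0 0 0" --pt "1 0 0 -4.5 0 0 0" --pt "1 0 0 20 0 0 0" --pt "1 0 0 60 0 0 0" --pt "1 0 -30 80 0 0 0" --pt "1 0 -80 80 0 0 0" --pt "1 0 -130 70 0 0 0" --pt "1 0 -175 60 0 0 0" --pt "1 0 -183 50 0 0 0" --pt "1 0 -183 50 0 0 0" --pt "1 0 -183 50 0 0 0" --pt "1 0 -183 50 0 0 0"

```text
clock: 18.23
eef_pos: [0.6368, -0.1969, 0.1596]
ee_rot: [[-0.002, 1.0, 0.001], [1.0, 0.002, -0.0], [-0.0, 0.001, -1.0]]
force: [-0.6, 0.5, 0.4]
gripper_width: 0.0858
```

```bash
cat > bub.py <<'E'
from h import *
import sys
t=cam('top');s=cam('scene');st()
p=t['R']@np.array([.636,-.015,.134])+t['t'];u=int(t['fx']*p[0]/p[2]+t['cx']);v=int(t['fy']*p[1]/p[2]+t['cy'])
p=s['R']@np.array([.636,-.015,.134])+s['t'];us=int(s['fx']*p[0]/p[2]+s['cx']);vs=int(s['fy']*p[1]/p[2]+s['cy'])
print(u,v,us,vs)
a=cv2.resize(t['image'][v-8:v+9,u-31:u+31],(775,210),interpolation=cv2.INTER_NEAREST)
b=cv2.resize(s['image'][vs-20:vs+21,us-31:us+31],(775,350),interpolation=cv2.INTER_NEAREST)
cv2.imwrite('pics/'+sys.argv[1],np.vstack([a,b])[...,::-1])
q=t['image'][v-8:v+9,u-31:u+31]
for r in range(4,13): print(v-8+r,[tuple(map(int,x)) for x in q[r,18:44]])
E
python3 bub.py b1.png
```

```text
t 18.325 p [ 0.6366 -0.1972  0.1594] F [-0.6  0.  -0.6] w 0.0852
[[-0.002, 1.0, 0.001], [1.0, 0.002, -0.0], [-0.0, 0.001, -1.0]]
309 166 341 172
162 [(235, 236, 234), (235, 236, 234), (234, 236, 234), (234, 236, 229), (235, 238, 205), (234, 240, 219), (228, 234, 253), (238, 247, 255), (238, 246, 255), (238, 246, 255), (237, 245, 254), (238, 246, 254), (237, 246, 254), (237, 245, 254), (236, 244, 254), (236, 243, 255), (235, 243, 255), (237, 246, 255), (236, 245, 255), (217, 197, 169), (218, 200, 178), (218, 202, 180), (216, 200, 175), (215, 188, 147), (231, 186, 111), (229, 184, 118)]
163 [(235, 239, 84), (235, 239, 85), (235, 239, 84), (235, 239, 70), (237, 242, 0), (235, 241, 78), (224, 217, 213), (224, 233, 255), (224, 231, 252), (222, 228, 250), (224, 229, 249), (225, 230, 246), (225, 230, 245), (224, 228, 247), (223, 226, 249), (226, 232, 252), (239, 247, 255), (233, 243, 253), (198, 199, 202), (190, 160, 132), (211, 174, 138), (213, 179, 140), (209, 177, 133), (205, 159, 82), (242, 183, 0), (237, 173, 0)]
164 [(234, 243, 0), (234, 243, 0), (234, 243, 0), (235, 243, 0), (237, 24
[... 2085 characters left out ...]
44, 37), (179, 219, 5), (232, 245, 0), (227, 240, 0), (225, 237, 0), (214, 228, 3), (210, 226, 1), (215, 230, 0), (214, 228, 0), (212, 228, 0), (215, 232, 0), (201, 226, 9), (133, 170, 35), (144, 183, 29), (144, 183, 24), (136, 173, 28), (83, 107, 41), (116, 99, 41), (204, 157, 30), (196, 146, 29)]
170 [(191, 189, 17), (190, 187, 12), (190, 187, 10), (190, 185, 11), (192, 185, 5), (192, 176, 8), (180, 164, 30), (228, 241, 0), (254, 255, 0), (233, 240, 0), (234, 242, 0), (235, 247, 9), (234, 245, 0), (238, 249, 0), (253, 255, 0), (252, 255, 0), (253, 255, 0), (254, 231, 0), (239, 204, 11), (242, 206, 14), (243, 207, 6), (245, 213, 5), (218, 189, 6), (129, 102, 37), (99, 71, 38), (83, 64, 44)]
```

View pics/b1.png

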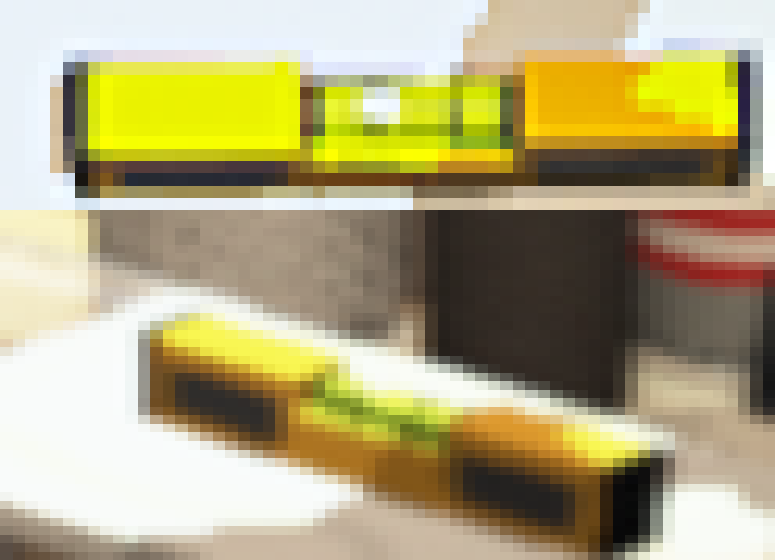

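Both views show the level standing on the slab. In the top crop the bubble is at (380,105), the right ring at (456,110) and the notch runs (308-510). The bubble is therefore about 8 mm off towards the tub end, and needs about 1.6 rad clockwise. Gripping the knob and turning -92°.

Request:
send_rows --pt "1 0 -1.5 -30 0 0 0" --pt "1 0 -1.5 -55 0 0 0" --pt "1 0 -1.5 -55 0 0 0" --pt "0 0 -1.5 -55 0 0 0" --pt "0 0 -1.5 -55 0 0 0" --pt "0 0 -1.5 -55 0 0 0" --pt "0 0 -1.5 -55 0 0 0" --pt "0 0 -1.5 -55 0 0 0" --newtons 40

```text
clock: 19.32
eef_pos: [0.637, -0.1999, 0.1056]
ee_rot: [[-0.001, 1.0, 0.002], [1.0, 0.001, -0.001], [-0.001, 0.002, -1.0]]
force: [-2.1, 1.4, 6.0]
gripper_width: 0.0357
```

Request:
send_rows --pt "0 0 -1.5 0 0 0 -10" --pt "0 0 -1.5 0 0 0 -20" --pt "0 0 -1.5 0 0 0 -30" --pt "0 0 -1.5 0 0 0 -40" --pt "0 0 -1.5 0 0 0 -50" --pt "0 0 -1.5 0 0 0 -60" --pt "0 0 -1.5 0 0 0 -70" --pt "0 0 -1.5 0 0 0 -80" --pt "0 0 -1.5 0 0 0 -88" --pt "0 0 -1.5 0 0 0 -92" --pt "0 0 -1.5 0 0 0 -92" --pt "0 0 -1.5 0 0 0 -92" --pt "0 0 -1.5 0 0 0 -92" --pt "0 0 -1.5 0 0 0 -92" --pt "0 0 -1.5 0 0 0 -92"

```text
clock: 21.2
eef_pos: [0.6359, -0.1989, 0.1055]
ee_rot: [[0.999, -0.034, -0.002], [-0.034, -0.999, 0.004], [-0.002, -0.004, -1.0]]
force: [-5.6, 8.8, 10.5]
gripper_width: 0.0362
```

```bash
cat > bub2.py <<'E'
from h import *
st()
q=np.mean([manip.read_camera('top')['image'][165:168].astype(float) for _ in range(3)],0)
b=q[:,300:322,2].mean(0);g=q[:,300:322,1].mean(0)
print('cols 300..');print(b.round().astype(int).tolist());print(g.round().astype(int).tolist())
w=np.clip(b[4:17]-70,0,None);print('bubble col',(w*np.arange(304,317)).sum()/w.sum())
E
python3 bub2.py
```

```text
t 21.2 p [ 0.6359 -0.1989  0.1055] F [-5.6  8.8 10.5] w 0.0362
[[0.999, -0.034, -0.002], [-0.034, -0.999, 0.004], [-0.002, -0.004, -1.0]]
cols 300..
[0, 0, 66, 54, 30, 30, 31, 41, 29, 147, 242, 226, 117, 30, 33, 22, 20, 29, 64, 35, 2, 5]
[249, 244, 74, 167, 241, 232, 217, 149, 237, 242, 242, 244, 239, 172, 195, 237, 238, 226, 73, 142, 224, 176]
bubble col 310.3848611452445
```

The bubble column is 310.4 and the rings are at 306.9 and 313.4 (mid 310.1), so it is about 0.8 mm off and between the rings. Releasing the knob, rising and checking.

Request:
send_rows --pt "0.6 0 0 0 0 0 0" --pt "0.6 0 0 0 0 0 0" --pt "0.6 0 0 0 0 0 0" --pt "0.6 0 0 30 0 0 1" --pt "0.6 0 0 70 0 0 2" --pt "1 0 0 85 0 0 2" --pt "1 0 0 85 0 0 2" --pt "1 0 0 85 0 0 2" --pt "1 0 0 85 0 0 2" --pt "1 0 0 85 0 0 2"

```text
clock: 22.6
eef_pos: [0.6357, -0.2009, 0.1874]
ee_rot: [[1.0, 0.001, -0.002], [0.001, -1.0, 0.001], [-0.002, -0.001, -1.0]]
force: [0.7, 0.3, 0.1]
gripper_width: 0.0852
```

```bash
python3 bub2.py; python3 - <<'E'
from h import *
t=cam('top');P=cloud(t)
m=(P[...,2]>.12)&(P[...,2]<.15);m[:158]=0;m[174:]=0;m[:,:275]=0;m[:,345:]=0
c=max(cv2.findContours(m.astype(np.uint8),0,2)[0],key=cv2.contourArea)
w=np.array([ray(t,u,v,.136)[:2] for u,v in c[:,0]],np.float32)*1000
print(cv2.minAreaRect(w))
E
```

```text
t 22.6 p [ 0.6357 -0.2009  0.1874] F [0.7 0.3 0.1] w 0.0852
[[1.0, 0.001, -0.002], [0.001, -1.0, 0.001], [-0.002, -0.001, -1.0]]
cols 300..
[0, 0, 64, 53, 28, 29, 30, 40, 27, 147, 242, 226, 119, 28, 29, 20, 19, 25, 53, 39, 0, 0]
[248, 244, 73, 167, 241, 232, 216, 149, 237, 243, 241, 244, 240, 171, 190, 239, 240, 229, 57, 106, 191, 182]
bubble col 310.3894478527608
((635.4541625976562, -18.071128845214844), (168.5425567626953, 28.554048538208008), 88.97860717773438)
```

Request:
send_rows --pt "1 0 40 0 0 0 0" --pt "1 0 90 0 0 0 0" --pt "1 0 140 0 0 0 0" --pt "1 0 184 0 0 0 0" --pt "1 0 184 -20 0 0 0" --pt "1 0 184 -40 0 0 0" --pt "1 0 184 -50 0 0 0" --pt "1 0 184 -55 0 0 0" --pt "1 0 184 -55 0 0 0" --pt "1 0 184 -55 0 0 0"

```text
clock: 24.05
eef_pos: [0.6368, -0.0176, 0.1346]
ee_rot: [[1.0, 0.0, 0.001], [0.0, -1.0, -0.0], [0.001, 0.0, -1.0]]
force: [0.6, 0.3, 0.0]
gripper_width: 0.0854
```

```bash
python3 - <<'E'
from h import *
s=cam('scene');st()
a=cv2.resize(s['image'][130:210,285:400],(805,560),interpolation=cv2.INTER_CUBIC)
cv2.imwrite('pics/p6.png',a[...,::-1])
E
```

```text
t 24.1 p [ 0.6368 -0.0174  0.1347] F [-0.2  0.3  0.4] w 0.0855
[[1.0, 0.0, 0.002], [0.0, -1.0, -0.0], [0.002, 0.0, -1.0]]
```

View pics/p6.png

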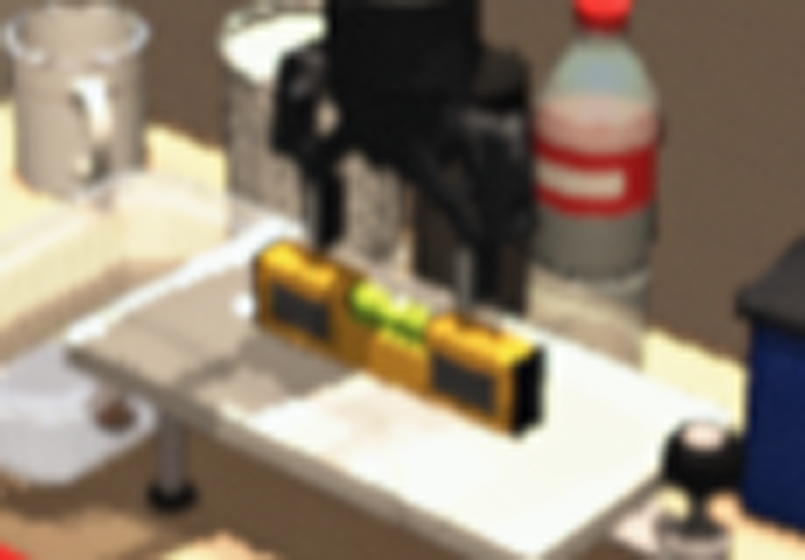

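The fingertips, at (322,245) and (468,310), stand over the flat tops on either side of the vial, and the bubble at (398,300) is mid-vial. Lowering in small steps.

Request:
send_rows --pt "1 0 0 -4 0 0 0" --pt "1 0 0 -8 0 0 0" --pt "1 0 0 -10 0 0 0" --pt "1 0 0 -10 0 0 0"

```text
clock: 24.6
eef_pos: [0.636, -0.0171, 0.1234]
ee_rot: [[1.0, 0.001, -0.001], [0.001, -1.0, 0.0], [-0.001, -0.0, -1.0]]
force: [-0.1, -0.0, -0.5]
gripper_width: 0.0854
```

Request:
send_rows --pt "1 0 0 -1 0 0 0" --pt "1 0 0 -1 0 0 0" --pt "1 0 0 -1 0 0 0"

```text
clock: 24.98
eef_pos: [0.6364, -0.0171, 0.123]
ee_rot: [[1.0, 0.001, 0.0], [0.001, -1.0, -0.0], [0.0, 0.0, -1.0]]
force: [-0.1, -0.3, 0.1]
gripper_width: 0.0857
```

Request:
send_rows --pt "1 0 0 -1 0 0 0" --pt "1 0 0 -1 0 0 0" --pt "1 0 0 -1 0 0 0"

```text
clock: 25.35
eef_pos: [0.6365, -0.0171, 0.1229]
ee_rot: [[1.0, 0.001, 0.001], [0.001, -1.0, -0.0], [0.001, 0.0, -1.0]]
force: [-2.2, 0.0, 5.3]
gripper_width: 0.0852
```

Request:
send_rows --pt "1 0 0 -0.6 0 0 0" --pt "1 0 0 -0.6 0 0 0" --pt "1 0 0 -0.6 0 0 0" --pt "1 0 0 -0.6 0 0 0" --pt "1 0 0 -0.6 0 0 0"

```text
clock: 25.98
eef_pos: [0.6367, -0.0171, 0.1229]
ee_rot: [[1.0, 0.001, 0.001], [0.001, -1.0, -0.0], [0.001, 0.0, -1.0]]
force: [-2.8, 0.7, 8.0]
gripper_width: 0.0855
```

```bash
python3 - <<'E'
from h import *
for _ in range(4): s=cam('scene');x=st()
print(x['moment'])
t=cam('top')
a=cv2.resize(s['image'][150:200,295:380],(790,465),interpolation=cv2.INTER_CUBIC)
cv2.imwrite('pics/p7.png',a[...,::-1])
E
```

```text
t 26.025 p [ 0.6367 -0.0171  0.1229] F [-3.7  0.5  7.8] w 0.0852
[[1.0, 0.001, 0.001], [0.001, -1.0, -0.0], [0.001, 0.0, -1.0]]
t 26.075 p [ 0.6368 -0.0172  0.123 ] F [-2.4  0.6  6.9] w 0.0857
[[1.0, 0.001, 0.001], [0.001, -1.0, -0.0], [0.001, 0.0, -1.0]]
t 26.125 p [ 0.6367 -0.0172  0.123 ] F [-3.1  0.6  7.7] w 0.0854
[[1.0, 0.001, 0.001], [0.001, -1.0, -0.0], [0.001, 0.0, -1.0]]
t 26.175 p [ 0.6367 -0.0171  0.123 ] F [-3.2  0.9  7.7] w 0.0854
[[1.0, 0.001, 0.001], [0.001, -1.0, -0.0], [0.001, 0.0, -1.0]]
[0.00413312 0.54144858 0.03366304]
```

View pics/p7.png

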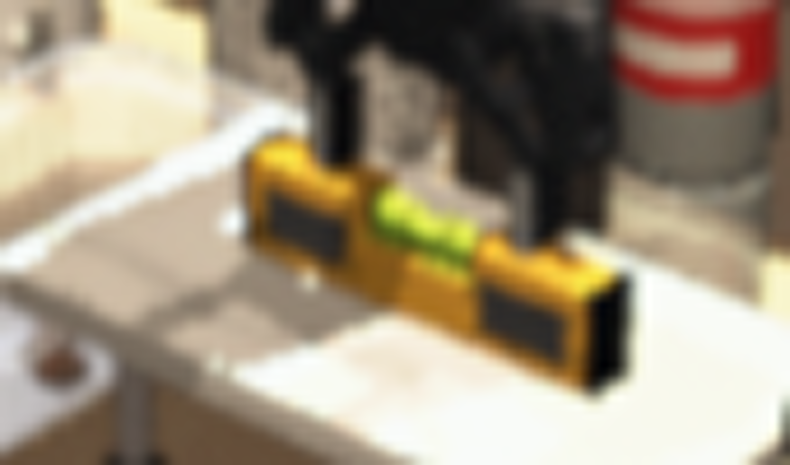

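Both fingertips press on the flats, and the bubble is mid-vial at (430,215). Adding a little to reach about 10 N, then a numeric bubble check under load.

Request:
send_rows --pt "1 0 0 -0.4 0 0 0" --pt "1 0 0 -0.4 0 0 0" --pt "1 0 0 -0.4 0 0 0" --pt "1 0 0 -0.4 0 0 0" --pt "1 0 0 -0.4 0 0 0" --pt "1 0 0 -0.4 0 0 0"

```text
clock: 26.98
eef_pos: [0.6369, -0.0171, 0.123]
ee_rot: [[1.0, 0.001, 0.001], [0.001, -1.0, -0.0], [0.001, 0.0, -1.0]]
force: [-4.1, 0.3, 8.2]
gripper_width: 0.0854
```

```bash
python3 - <<'E'
from h import *
ims=[manip.read_camera('scene') for _ in range(3)];s=ims[0];st()
I=np.mean([i['image'].astype(float) for i in ims],0).astype(np.float32)
for x in (.630,.634,.638):
  ys=np.arange(.014,-.049,-.003);row=[]
  for y in ys:
    p=s['R']@np.array([x,y,.1335])+s['t'];row.append((s['fx']*p[0]/p[2]+s['cx'],s['fy']*p[1]/p[2]+s['cy']))
  r=np.array(row,np.float32)
  print(x,[tuple(map(int,q)) for q in cv2.remap(I,r[None,:,0],r[None,:,1],1)[0]])
P=cloud(s)
E
```

```text
t 27.125 p [ 0.6369 -0.0171  0.123 ] F [-3.6  1.1  8.3] w 0.0858
[[1.0, 0.001, 0.001], [0.001, -1.0, -0.0], [0.001, 0.0, -1.0]]
0.63 [(132, 90, 25), (111, 79, 22), (115, 104, 30), (147, 152, 44), (189, 202, 61), (213, 224, 73), (223, 233, 79), (218, 226, 78), (210, 220, 75), (214, 225, 79), (219, 229, 85), (215, 224, 89), (212, 220, 85), (206, 215, 77), (193, 204, 68), (201, 212, 70), (214, 225, 74), (210, 217, 73), (197, 184, 62), (205, 166, 53), (234, 181, 54)]
0.634 [(112, 78, 21), (109, 90, 25), (137, 133, 39), (180, 185, 59), (215, 221, 79), (225, 230, 93), (225, 229, 96), (213, 217, 89), (208, 213, 88), (209, 214, 95), (208, 211, 102), (208, 211, 103), (204, 206, 97), (200, 204, 85), (208, 214, 84), (217, 223, 87), (219, 222, 91), (199, 191, 81), (190, 163, 65), (210, 161, 61), (223, 171, 57)]
0.638 [(111, 82, 23), (126, 110, 35), (156, 152, 55), (194, 193, 83), (215, 213, 106), (221, 219, 117), (210, 207, 114), (201, 198, 111), (196, 194, 111), (192, 188, 118), (195, 190, 122), (197, 192, 118), (196, 194, 108), (199, 198, 107), (208, 207, 108), (216, 214, 113), (200, 194, 110), (186, 167, 100), (186, 149, 85), (191, 144, 65), (178, 134, 57)]
```

Request:
send_rows --pt "1 -0.4 0 -0.3 0 0 0" --pt "1 -0.4 0 -0.3 0 0 0" --pt "1 -0.4 0 -0.3 0 0 0" --pt "1 -0.4 0 -0.3 0 0 0" --pt "1 -0.4 0 -0.3 0 0 0" --pt "1 -0.4 0 -0.3 0 0 0"

```text
clock: 27.88
eef_pos: [0.6367, -0.0172, 0.1229]
ee_rot: [[1.0, 0.001, 0.002], [0.001, -1.0, -0.0], [0.002, 0.0, -1.0]]
force: [-4.2, 0.8, 8.7]
gripper_width: 0.0857
```

```bash
python3 - <<'E'
from h import *
a=[cam('scene') for _ in range(4)];s=st()
print(manip.hand_in())
E
```

```text
t 28.075 p [ 0.6367 -0.0171  0.1229] F [-3.9  1.6  9.6] w 0.0856
[[1.0, 0.001, 0.002], [0.001, -1.0, -0.0], [0.002, 0.0, -1.0]]
the job is handed in; nothing more can be done
None
```

The job is done and handed in at about 28 s, with the arm still pressing on the level; no verdict was reported. I pushed the four chips into the tub and stood the scraper back on the worktop. I then set the level lengthwise on the slab, let go of it, turned the knob about 92° clockwise and pressed on both flats beside the vial.

**Last checks**
- **Chips and scraper:** the top view after the push showed four chips in the tub, one of them half hidden under the slab's edge. It also showed a clean slab and the scraper standing upright.
- **Bubble, level standing free:** it read about 0.8 mm from the middle, towards the knob end. The error is roughly 0.7 mm at this pixel size.
- **Bubble under load:** the scene view showed it centred between the rings. This was the coarser of the two readings. After it I only adjusted the press slightly, by 0.4 mm sideways and 0.3 mm down.
- **Press:** 9.6 N down at the fingers, so about 12 N between level and slab with the level's own weight.

**Not as intended:** a sideways force of about 4 N on the tool stayed after I tried to relieve it, but the tool pose held steady.

I viewed 11 pictures, one over the budget.

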